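# Set out a sample set at the microscope bench

## Task

The samples for this session have come as one stack: take it apart and set out the bench, with the amber vial in the middle of the balance pan, the square glass staining block in the middle of the black plate of the round stage, the round petri dish in the middle of the glass plate of the light base, and the wooden slide box lying in the middle of the white tray. Keep every piece level on its way, set it down without dropping it, and leave the vial rack and the open watch glass where they are.

Things in the scene. Friction and masses are not known exactly. Their poses are not given: they have to be found in the camera images.
- vial: Closed amber (brown) glass vial with a paper label round it and a white screw cap, upright, the top piece of the stack: 52 mm high, 27 mm in diameter (cap 28 mm, the top 13.5 mm of it), about 35 g. Origin at the centre of its underside, z up along its axis.
- block: Square pale-green glass staining block with its cover glass on it (one rigid piece), under the vial: 40 x 40 mm, 18 mm high, about 55 g. Origin at the centre of its underside, x and y along its sides (it may be turned to any angle), z up.
- dish: Round lidded petri dish (one rigid piece, lid does not come off) of pale clear glass, under the staining block: 60 mm in diameter, 16 mm high, about 50 g. Origin at the centre of its underside, z up.
- slide_box: Closed wooden slide box, bottom piece of the stack, standing on the bench: 96 mm along its x, 60 mm along its y, 34 mm high, about 140 g, lid does not open. Origin at the centre of its underside, z up. Its x lies within 0.4 rad of the world's x at the start.
- balance: Compact white laboratory balance, fixed; place of the vial. Its round steel pan is 90 mm in diameter and rigid, its top 48 mm above the bench. Origin on the bench under the centre of the pan, z up. The housing, 39 mm high, reaches from -115 to +70 mm along its x (display at the -x end) and 77 mm to either side along y.
- round_stage: Round aluminium microscope stage, fixed, 160 mm in diameter, 27 mm high, two thin steel clips on its rim; place of the staining block. The round black plate in its middle is 85 mm in diameter, its top 28 mm above the bench. Origin on the bench under the centre of the plate, z up.
- light_base: White rectangular microscope light base, fixed; place of the petri dish. The round white glass plate in its top is 94 mm in diameter, inside a black ring, its top 40 mm above the bench. Origin on the bench under the centre of the plate, z up. The housing, 39 mm high, reaches from -105 to +85 mm along its x and 80 mm to either side along y.
- tray: White enamel tray with a blue rim, fixed, 200 mm along its x, 176 mm along its y, 22 mm high, walls 4 mm; place of the slide box. Its floor is 4 mm above the bench. Origin on the bench under the centre of the tray, z up.
- rack: Bystander, loose: white vial rack, 90 mm (x) by 48 mm (y), with small clear vials with black caps, 58 mm high in all. Origin at the centre of its underside. Not to be moved.
- watch_glass: Bystander, loose: open round glass dish (watch glass), 72 mm in diameter, 14 mm high. Origin at the centre of its underside. Not to be moved.

How it is judged:
By the outcome, as a careful person would: the job done as asked, in the order asked, and still so for the second after the job is handed in, with the robot touching nothing.
It also fails if it takes over 141 s, if anything falls off the work surface, if the arm or the gripper's body presses on something with over 40 N, if the wrist force passes 120 N, or if a joint passes its speed limit or range.

## Robot

A 7-joint arm with a two-finger parallel gripper is mounted at the origin on the work surface. World frame = base frame: x ahead of the robot, y to its left, z up, the work surface at z = 0. Lengths are in m, angles in rad, forces in N, time in s.
With the tool pointing down it reaches from about 0.425 to 0.875 m from the base axis. Payload 8.4 kg.
Tool frame: the origin (TCP) lies at the very end of the fingers, on their centre line; the grasp point (between the pads) lies 19 mm behind it; z points along the fingers, y is the direction in which the jaws open and shut (so a half turn about z gives the same grasp; the last joint's range is limited). The gripper opens to 87 mm and grips with 3 to 60 N. Pads are 19 mm wide; open, the fingers measure 117 mm over their backs; the gripper's body (75 mm by 190 mm) begins 51 mm behind the grasp point.
Start: joints at [1.099, 0.333, 0.04, 1.465, -0.013, 1.343, -0.059], TCP at [0.237, -0.605, 0.223] pointing down, gripper open.
Joint ranges: [-2.58, 2.58], [-0.38, 2.09], [-1.3, 1.39], [0.25, 2.4], [-1.5, 4.64], [0.08, 2.09], [-2.65, 2.65]. Speed limits (rad/s): [2.22, 2.22, 2.79, 2.79, 3.14, 3.14, 3.14].

## Interface

Orientations are given as a unit quaternion [x, y, z, w].
In Python, from bench import bot, eoat, kinematics, eyes gives the robot as it stands. Calls block until the motion is done:
- bot.move_pose(position, orientation): joint-space move of the TCP to a pose.
- bot.move_l(position, rot=None, velocity=0.15): straight line of the TCP; rot=None keeps the orientation; velocity is the mean speed in m/s.
- bot.movej(angles): joint-space move.
- eoat.grip(opening): finger opening in m; the grip force is fixed at half the most; returns when the fingers have stopped.
- bot.hold(seconds).
- kinematics.solve_ik(position, orientation): joint angles nearest the present ones, or None.
- bot.get_obs(): the state.
- eyes.get_image(name): name is "side" or "top"; returns the picture (480x640x3 uint8, blue, green, red); there is no depth.
- eyes.camera_model(name): a dict with "fx", "fy", "cx", "cy" (pixels), "cam_to_world" (4x4, takes a point from camera to world coordinates). Camera axes: x right, y down, z forward; pixel columns grow to the right and rows downward; lengths in m; the calibration is good to about 2 mm. A picture is of the moment at which its call begins. camera_model takes no time and is no camera call.
A pose or a line that the arm cannot do raises bot.PlanningError and nothing moves.
- bot.job_done(): hands the job in, once; it reports no verdict.
The state is a dict: "time": time; "joint_positions": joint angles; "joint_velocities": joint speeds; "effort": joint torques, N m; "ee_pos": TCP position; "orientation": TCP orientation; "wrist_force": force on the tool from outside, world axes, zero at the start; "moment": the same for the moment, N m; "width": finger opening in m.
Only numpy, scipy, OpenCV 4.12 (cv2) and the standard library are available. Lean on these libraries where they do the work, as an engineer would, in place of code of your own. Each camera call takes 0.05 s, during which the arm holds its last target. There are 200 camera calls.

## Working session

There is one attempt and no reset: what is moved stays moved. The work goes in short steps, each a Python script; the robot and the scene stay as the last script left them, time stands still between calls to the robot, and variables do not carry over. Pictures are saved under pics/ and viewed, about 12 in all and at most 16, crops included, and the job is handed in when it is done.

```bash
ls; mkdir -p pics; python3 - <<'E'
from bench import bot,eoat,kinematics,eyes
import cv2,numpy as np
for n in("top","side"):
    cv2.imwrite(f"pics/{n}0.png",eyes.get_image(n)); m=eyes.camera_model(n); print(n,m["fx"],m["fy"],m["cx"],m["cy"]);print(np.round(m["cam_to_world"],4))
o=bot.get_obs();print(o)
E
```

```text
pics
top 618.3182759261656 618.3182759261656 319.1331531579145 233.2329140396288
[[ 0.1055 -0.9721  0.2094  0.2812]
 [-0.9944 -0.1042  0.0172 -0.0158]
 [ 0.0051 -0.2101 -0.9777  1.3352]
 [ 0.      0.      0.      1.    ]]
side 562.2039157111269 562.2039157111269 332.1955561966477 235.72601021921525
[[ 0.9502 -0.2064  0.2334  0.3212]
 [-0.3115 -0.6447  0.6981 -0.768 ]
 [ 0.0064 -0.7361 -0.6769  0.8299]
 [ 0.      0.      0.      1.    ]]
{'time': 0.1, 'joint_positions': array([ 1.09881333,  0.33380865,  0.03987786,  1.46618608, -0.01340624,
        1.34327168, -0.05849536]), 'joint_velocities': array([-2.75080663e-04, -1.58778328e-04, -6.97225556e-05, -2.25765230e-03,
       -1.99664245e-03, -2.44703875e-03, -1.34940415e-03]), 'effort': array([ 4.21709919e-03, -6.57813478e+01,  1.34047028e+00, -4.04704356e+01,
       -5.94191719e-02,  4.11072979e-02,  5.32976594e-05]), 'ee_pos': array([ 0.23655994, -0.60497834,  0.22176709]), 'orientation': array([ 9.82680643e-01,  1.85305849e-01, -1.73654073e-04, -6.82125099e-04]), 'wrist_force': array([-0.24056742,  0.01780157,  0.23260401]), 'moment': array([ 0.00437459, -0.01518328, -0.01183419]), 'width': 0.08689060439610241}
```

View pics/top0.png

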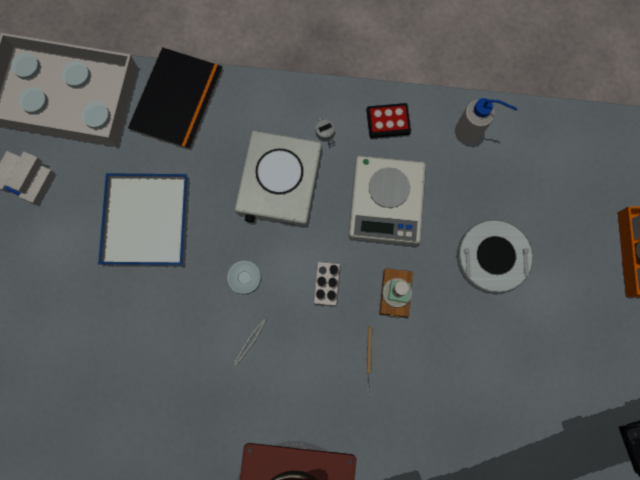

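View pics/side0.png

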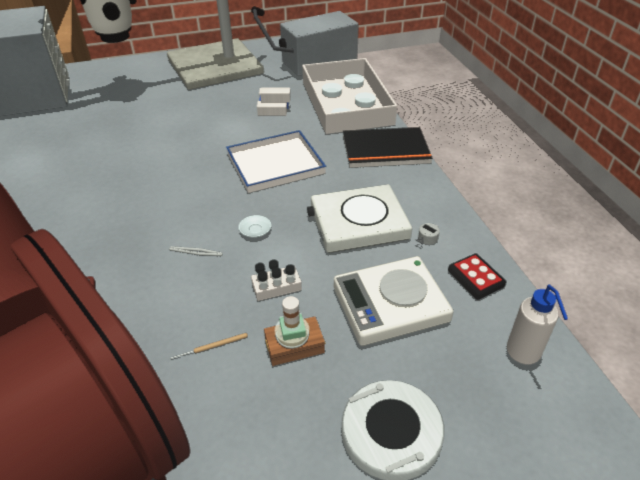

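The top view shows the stack at (396,292), pan (389,187), black plate (496,255), glass plate (279,171) and tray (143,220). The side view shows the vial at (291,310) on the block, dish and box. I'll enlarge the stack next.

```bash
python3 - <<'E'
import cv2,numpy as np
a=cv2.imread("pics/top0.png")[255:330,365:430];b=cv2.imread("pics/side0.png")[285:370,255:335]
z=lambda i:cv2.resize(i,(400,int(i.shape[0]*400/i.shape[1])),interpolation=cv2.INTER_CUBIC)
a,b=z(a),z(b);h=max(len(a),len(b))
p=lambda i:cv2.copyMakeBorder(i,0,h-len(i),0,0,cv2.BORDER_CONSTANT)
cv2.imwrite("pics/crop1.png",np.hstack([p(a),p(b)]))
E
```

```text
(no output)
```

View pics/crop1.png

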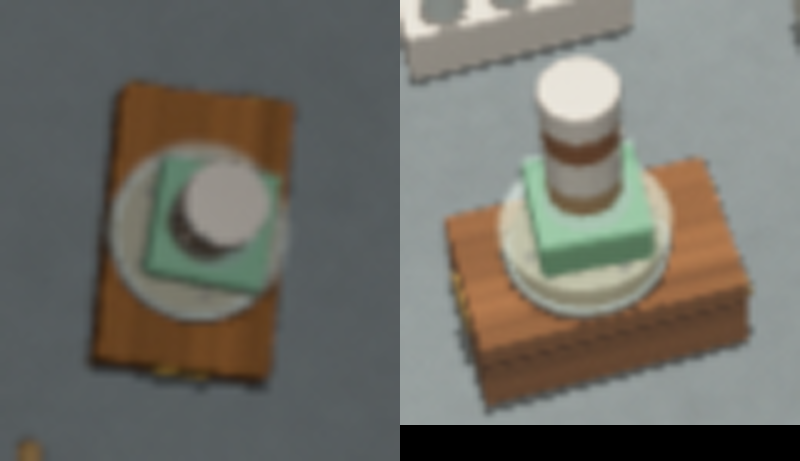

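The crop shows the cap at top pixel (402,288), the block about 12° off and the box axis leaning about 5°. Now I'll segment by flood fill, cast the contours onto planes at the known heights, and check the sizes.

```bash
cat > see.py <<'E'
import cv2,numpy as np
from bench import eyes
def cast(cam,px,z):
    m=eyes.camera_model(cam);T=np.array(m["cam_to_world"]);px=np.atleast_2d(px).astype(float)
    d=np.c_[(px[:,0]-m["cx"])/m["fx"],(px[:,1]-m["cy"])/m["fy"],np.ones(len(px))]@T[:3,:3].T
    return (T[:3,3]+d*((z-T[2,3])/d[:,2])[:,None])[:,:2]
def fill(img,seed,tol):
    """contour of the region of the seed's colour"""
    mask=np.zeros((482,642),np.uint8)
    cv2.floodFill(cv2.GaussianBlur(img,(3,3),0),mask,seed,0,(tol,)*3,(tol,)*3,4|cv2.FLOODFILL_FIXED_RANGE|cv2.FLOODFILL_MASK_ONLY|(255<<8))
    return big(mask[1:-1,1:-1])
def big(mask):
    c=cv2.findContours(mask,cv2.RETR_EXTERNAL,cv2.CHAIN_APPROX_NONE)[0]
    return cv2.convexHull(max(c,key=cv2.contourArea))[:,0]
def hsv(img,lo,hi,box):
    x0,y0,x1,y1=box;m=cv2.inRange(cv2.cvtColor(img,cv2.COLOR_BGR2HSV),lo,hi);k=np.zeros_like(m);k[y0:y1,x0:x1]=m[y0:y1,x0:x1];return big(k)
def ell(cam,c,z):
    """centre and axes (mm) of the ellipse on plane z"""
    p=cast(cam,c,z);o=p.mean(0);e=cv2.fitEllipse(((p-o)*1000).astype(np.float32));return np.round(np.array(e[0])/1000+o,4),np.round(e[1],1)
def rect(cam,c,z):
    p=cast(cam,c,z);o=p.mean(0);r=cv2.minAreaRect(((p-o)*1000).astype(np.float32));return np.round(np.array(r[0])/1000+o,4),np.round(r[1],1),round(r[2],1)
E
python3 - <<'E'
from see import *
T=cv2.imread("pics/top0.png");S=cv2.imread("pics/side0.png")
H=lambda i,x,y:cv2.cvtColor(i,cv2.COLOR_BGR2HSV)[y,x]
print("pix", [H(T,*p).tolist() for p in((402,288),(394,297),(386,300),(396,275),(389,180),(360,165),(104,200))],[H(S,*p).tolist() for p in((291,304),(290,332),(280,345),(405,285),(436,290),(234,165))])
for n,s,q,z,tt,ts in(("pan",(389,185),(404,285),.048,18,18),("plate",(496,255),(393,425),.028,25,25),("glass",(279,171),(364,210),.040,30,30)):
    for cam,im,sd,t in(("top",T,s,tt),("side",S,q,ts)): print(n,cam,ell(cam,fill(im,sd,t),z))
for cam,im,b in(("top",T,(90,160,200,280)),("side",S,(215,120,335,200))): print("tray",cam,rect(cam,hsv(im,(105,90,30),(125,255,255),b),.022))
print("cap",ell("top",fill(T,(402,288),20),.12),ell("side",fill(S,(291,301),25),.12))
for cam,im,b in(("top",T,(375,255,430,330)),("side",S,(255,295,335,370))):
    print("block",cam,rect(cam,hsv(im,(45,50,30),(85,255,255),b),.068)); print("box",cam,rect(cam,hsv(im,(3,110,30),(22,255,255),b),.034))
E
```

```text
pix [[16, 19, 151], [70, 64, 127], [41, 17, 121], [14, 171, 103], [60, 9, 117], [30, 16, 155], [108, 179, 80]] [[21, 15, 232], [67, 57, 197], [13, 124, 144], [40, 12, 191], [30, 10, 237], [25, 12, 124]]
pan top (array([ 0.6734, -0.1323]), array([90.1, 93.3]))
pan side (array([ 0.6739, -0.1348]), array([86.2, 90. ]))
plate top (array([ 0.5543, -0.3755]), array([79.7, 80. ]))
plate side (array([ 0.5531, -0.3762]), array([80.4, 80.8]))
glass top (array([0.6884, 0.1092]), array([90.2, 90.8]))
glass side (array([0.6868, 0.1071]), array([88. , 89.6]))
tray top (array([0.5551, 0.3926]), array([204.4, 180.7]), 5.4)
tray side (array([0.6497, 0.3987]), array([ 16.7, 175.6]), 3.3)
cap (array([ 0.4505, -0.1673]), array([23.7, 25.2])) (array([ 0.4492, -0.1687]), array([24. , 25.2]))
block top (array([ 0.4491, -0.1689]), array([38.7, 38.8]), 86.6)
box top (array([ 0.4189, -0.1667]), array([61.7, 35.9]), 84.8)
block side (array([ 0.448 , -0.1783]), array([48. , 38.3]), 84.6)
box side (array([ 0.4493, -0.1811]), array([79.2, 96.6]), 89.2)
```

```bash
cat > act.py <<'E'
import numpy as np
from bench import bot,eoat,kinematics
def q(deg): a=np.radians(deg)/2; return [float(np.cos(a)),float(np.sin(a)),0.,0.]
def rep(s=""):
    o=bot.get_obs();print(s,"t%.1f"%o["time"],"tcp",np.round(o["ee_pos"],4),"F",np.round(o["wrist_force"],1),"w %.4f"%o["width"],flush=True);return o
def pick(xy,deg,z,opening,clear,up):
    eoat.grip(opening)
    bot.move_pose([*xy,clear],q(deg)); bot.move_l([*xy,z],velocity=.1); rep("at grasp")
    eoat.grip(0.0); rep("closed"); bot.move_l([*xy,z+.03],velocity=.06); rep("lifted"); bot.move_l([*xy,up],velocity=.2)
def place(xy,deg,z,up,opening,clear):
    """z: TCP height at which the piece should just touch"""
    p=bot.get_obs()["ee_pos"]; bot.move_l([*xy,up],rot=q(deg),velocity=.2)
    bot.move_l([*xy,z+.02],velocity=.15); bot.move_l([*xy,z+.003],velocity=.04); bot.hold(.3)
    f0=rep("above")["wrist_force"][2]
    for dz in np.arange(.002,-.0041,-.0005):
        bot.move_l([*xy,z+dz],velocity=.02); bot.hold(.1)
        if bot.get_obs()["wrist_force"][2]-f0>1.0: break
    rep("touch dz=%.4f"%dz); eoat.grip(opening); bot.hold(.2); rep("open"); bot.move_l([*xy,clear],velocity=.12)
E
python3 - <<'E'
from act import *
for xy in((.45,-.168),(.6736,-.1335),(.5537,-.3758),(.6876,.108),(.5551,.3926)):
  for d in(-90,-45,-4,0,5,45,90):
    r=[kinematics.solve_ik([*xy,z],q(d)) for z in(.22,.07)]; print(xy,d,[None if v is None else np.round(v,2).tolist() for v in r][1])
from see import *
T=cv2.imread("pics/top0.png");S=cv2.imread("pics/side0.png")
for cam,im,s in(("top",T,(143,220)),("side",S,(275,160))):
    c=fill(im,s,22);print(rect(cam,c,.004)); pts=cv2.approxPolyDP(c[:,None],6,True)[:,0];print(pts.tolist(),np.round(cast(cam,pts,.004),4).tolist())
E
```

```text
(0.45, -0.168) -90 [-0.82, 0.3, 1.25, 2.08, -0.34, 0.99, -2.54]
(0.45, -0.168) -45 [0.51, 0.15, -0.26, 2.03, 0.05, 0.97, -2.13]
(0.45, -0.168) -4 [0.55, 0.15, -0.31, 2.03, 0.06, 0.97, -1.42]
(0.45, -0.168) 0 [0.56, 0.15, -0.31, 2.03, 0.06, 0.97, -1.36]
(0.45, -0.168) 5 [0.57, 0.15, -0.32, 2.03, 0.06, 0.97, -1.27]
(0.45, -0.168) 45 [0.61, 0.16, -0.37, 2.03, 0.07, 0.97, -0.58]
(0.45, -0.168) 90 [0.67, 0.16, -0.43, 2.02, 0.08, 0.97, 0.19]
(0.6736, -0.1335) -90 [-0.62, 0.87, 1.21, 1.57, -0.84, 1.29, -2.43]
(0.6736, -0.1335) -45 [0.28, 0.52, -0.2, 1.52, 0.11, 1.11, -2.3]
(0.6736, -0.1335) -4 [0.34, 0.53, -0.29, 1.52, 0.16, 1.11, -1.62]
(0.6736, -0.1335) 0 [0.35, 0.54, -0.31, 1.52, 0.17, 1.12, -1.56]
(0.6736, -0.1335) 5 [0.37, 0.54, -0.33, 1.52, 0.18, 1.12, -1.48]
(0.6736, -0.1335) 45 [0.43, 0.55, -0.42, 1.51, 0.24, 1.13, -0.82]
(0.6736, -0.1335) 90 [0.5, 0.57, -0.52, 1.51, 0.3, 1.14, -0.07]
(0.5537, -0.3758) -90 [0.43, 0.48, 0.13, 1.58, -0.07, 1.08, -2.56]
(0.5537, -0.3758) -45 [0.52, 0.48, 0.01, 1.58, -0.01, 1.08, -1.82]
(0.5537, -0.3758) -4 [0.6, 0.49, -0.09, 1.58, 0.05, 1.08, -1.14]
(0
[... 806 characters left out ...]
59, -0.65, 1.2, -2.57]
(0.5551, 0.3926) -4 [-0.99, 0.53, 0.43, 1.57, -0.24, 1.09, -2.15]
(0.5551, 0.3926) 0 [-0.99, 0.53, 0.43, 1.57, -0.24, 1.09, -2.08]
(0.5551, 0.3926) 5 [-0.01, 0.72, -0.99, 1.51, 0.62, 1.25, -2.57]
(0.5551, 0.3926) 45 [-0.19, 0.6, -0.69, 1.52, 0.41, 1.16, -1.74]
(0.5551, 0.3926) 90 [-0.06, 0.68, -0.89, 1.51, 0.55, 1.22, -1.04]
(array([0.5573, 0.395 ]), array([184.7, 159.9]), 5.8)
[[182, 180], [178, 260], [106, 260], [112, 180]] [[0.6549, 0.3261], [0.4742, 0.3072], [0.4576, 0.4629], [0.6382, 0.4818]]
(array([0.5556, 0.4019]), array([181.4, 135.9]), 5.7)
[[317, 165], [249, 182], [234, 154], [298, 139]] [[0.6514, 0.3451], [0.4741, 0.3276], [0.4621, 0.4561], [0.6378, 0.474]]
```

```bash
python3 - <<'E'
from act import *
pick((.4498,-.168),0,.0705,.06,.2,.2)
place((.6736,-.1335),0,.0505,.2,.05,.2)
bot.move_l([.62,-.36,.25],velocity=.25); rep("clear")
from see import *
for n in("top","side"): cv2.imwrite(f"pics/{n}1.png",eyes.get_image(n))
T=cv2.imread("pics/top1.png")[150:330,360:540];S=cv2.imread("pics/side1.png")[220:400,250:450]
cv2.imwrite("pics/c2.png",np.hstack([cv2.resize(T,(400,400)),cv2.resize(S,(400,400))]))
E
```

```text
at grasp t4.1 tcp [ 0.4503 -0.1682  0.0711] F [0.4 0.3 0.4] w 0.0599
closed t4.8 tcp [ 0.4498 -0.168   0.0705] F [-0.5  0.3 -0.6] w 0.0272
lifted t5.4 tcp [ 0.4498 -0.168   0.1006] F [-0.2  0.  -0.5] w 0.0269
above t9.2 tcp [ 0.6738 -0.1335  0.0538] F [ 1.9 -0.1 -0.4] w 0.0269
touch dz=-0.0005 t11.3 tcp [ 0.6737 -0.1335  0.0505] F [-1.5  0.4  5.1] w 0.0271
open t12.2 tcp [ 0.6736 -0.1335  0.05  ] F [ 0.7  0.1 -0.4] w 0.0499
clear t14.8 tcp [ 0.6208 -0.3577  0.2496] F [ 0.9  0.7 -0.6] w 0.0501
```

View pics/c2.png

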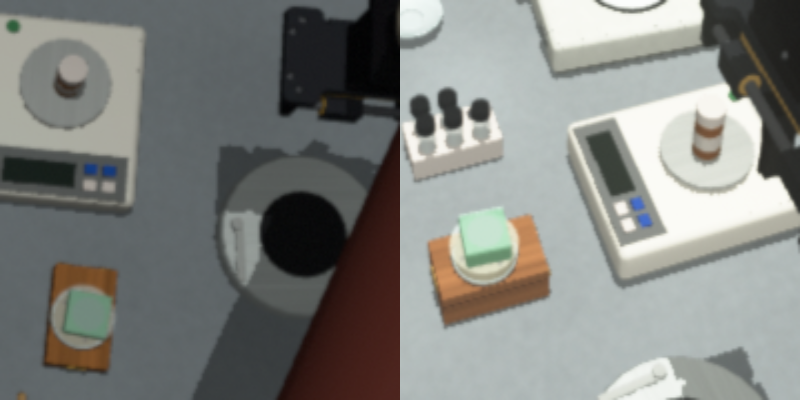

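The vial stands upright on the pan, and the block, dish and box are undisturbed. Now I'll refine the block pose from these images.

```bash
python3 - <<'E'
from see import *
T=cv2.imread("pics/top1.png");S=cv2.imread("pics/side1.png")
H=cv2.cvtColor(T,cv2.COLOR_BGR2HSV);print(H[290,398],H[300,398])
for n in"01":
  T=cv2.imread(f"pics/top{n}.png");print("block",rect("top",hsv(T,(45,50,30),(85,255,255),(375,255,430,330)),.068))
T=cv2.imread("pics/top1.png")
print("fill top",rect("top",fill(T,(399,291),14),.068),"side",[rect("side",fill(S,(293,330),t),.068) for t in(15,20,25)])
E
```

```text
[ 76  43 137] [ 70  68 120]
block (array([ 0.4491, -0.1689]), array([38.7, 38.8]), 86.6)
block (array([ 0.4492, -0.1691]), array([38.9, 38.9]), 85.7)
fill top (array([ 0.4515, -0.1738]), array([42.3, 38.2]), 86.6) side [(array([ 0.4508, -0.1703]), array([37.5, 37. ]), 86.7), (array([ 0.4507, -0.1701]), array([37.8, 38.4]), 86.3), (array([ 0.4449, -0.1743]), array([48.4, 54.2]), 88.3)]
```

```bash
python3 - <<'E'
from act import *
pick((.4499,-.1696),-3.6,.0525,.062,.2,.2)
place((.5537,-.3758),-3.6,.0305,.2,.056,.2)
bot.move_l([.65,-.15,.28],velocity=.25); rep("clear")
from see import *
for n in("top","side"): cv2.imwrite(f"pics/{n}2.png",eyes.get_image(n))
T=cv2.imread("pics/top2.png")[150:350,300:550];S=cv2.imread("pics/side2.png")[260:480,240:490]
cv2.imwrite("pics/c3.png",np.hstack([cv2.resize(T,(400,320)),cv2.resize(S,(400,320))]))
E
```

```text
at grasp t18.1 tcp [ 0.4503 -0.1697  0.053 ] F [0.3 0.1 0.4] w 0.0620
closed t18.6 tcp [ 0.45   -0.1696  0.0526] F [-0.6  0.7  1.5] w 0.0398
lifted t19.2 tcp [ 0.4499 -0.1696  0.0826] F [-0.   0.3 -0.8] w 0.0402
above t23.3 tcp [ 0.5538 -0.3759  0.0337] F [ 0.4 -1.   0.4] w 0.0399
touch dz=0.0000 t25.1 tcp [ 0.5537 -0.3759  0.0307] F [-0.5  0.1  3.2] w 0.0400
open t25.9 tcp [ 0.5537 -0.3758  0.0305] F [ 0.   0.2 -0.5] w 0.0560
clear t28.6 tcp [ 0.6493 -0.152   0.2794] F [-0.1  0.3 -1.2] w 0.0556
```

View pics/c3.png

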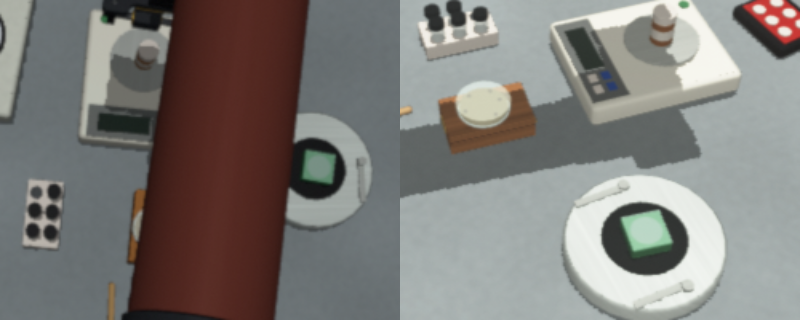

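The block sits on the black plate, but the arm hides the dish from the top camera. I'll move aside and measure the dish and block.

```bash
python3 - <<'E'
from act import *
bot.move_l([.62,-.36,.25],velocity=.3)
from see import *
T,S=eyes.get_image("top"),eyes.get_image("side")
cv2.imwrite("pics/top3.png",T);cv2.imwrite("pics/side3.png",S)
H=cv2.cvtColor(T,cv2.COLOR_BGR2HSV);print(H[293,380:415].tolist())
for t in(12,16,20,24): print(t,"dish",ell("top",fill(T,(396,292),t),.05),ell("side",fill(S,(293,330),t),.05))
T2=cv2.imread("pics/top2.png");S2=cv2.imread("pics/side2.png")
print("block",rect("top",hsv(T2,(45,50,30),(85,255,255),(480,230,520,280)),.046),[rect("side",fill(S2,(393,419),t),.046) for t in(15,20,25)],ell("top",fill(T2,(488,262),15),.028))
a,b=T[255:335,360:430],S[285:375,250:340]
cv2.imwrite("pics/c4.png",np.hstack([cv2.resize(a,(400,400),interpolation=2),cv2.resize(b,(400,400),interpolation=2)]))
E
```

```text
[[90, 9, 88], [17, 36, 64], [23, 26, 79], [38, 17, 120], [33, 21, 136], [26, 30, 135], [26, 32, 135], [28, 30, 134], [25, 32, 135], [26, 30, 134], [28, 30, 134], [26, 30, 134], [25, 32, 135], [25, 32, 135], [26, 30, 134], [26, 30, 134], [26, 30, 134], [26, 30, 134], [26, 32, 135], [26, 30, 134], [26, 30, 134], [30, 29, 133], [28, 29, 134], [28, 29, 133], [30, 29, 133], [26, 29, 134], [28, 29, 133], [30, 29, 133], [28, 31, 133], [30, 23, 133], [39, 13, 133], [75, 8, 125], [94, 16, 111], [97, 22, 105], [102, 24, 105]]
12 dish (array([ 0.4488, -0.1674]), array([56.6, 56.9])) (array([ 0.4488, -0.1704]), array([50.2, 58. ]))
16 dish (array([ 0.4488, -0.1676]), array([57.4, 58.1])) (array([ 0.4492, -0.1711]), array([50.5, 58.3]))
20 dish (array([ 0.4488, -0.1676]), array([58. , 59.1])) (array([ 0.4484, -0.1699]), array([53.7, 58.4]))
24 dish (array([ 0.4487, -0.1678]), array([58.5, 59.6])) (array([ 0.4485, -0.168 ]), array([57.8, 59.7]))
block (array([ 0.5533, -0.3758]), array([45.9, 45. ]), 86.2) [(array([ 0.5528, -0.3778]), array([29.4, 29.5]), 22.4), (array([ 0.5528, -0.3778]), array([30.7, 29. ]), 68.0), (array([ 0.5527, -0.3777]), array([32.9, 31.8]), 9.3)] (array([ 0.5541, -0.3767]), array([74.7, 79.1]))
```

View pics/c4.png

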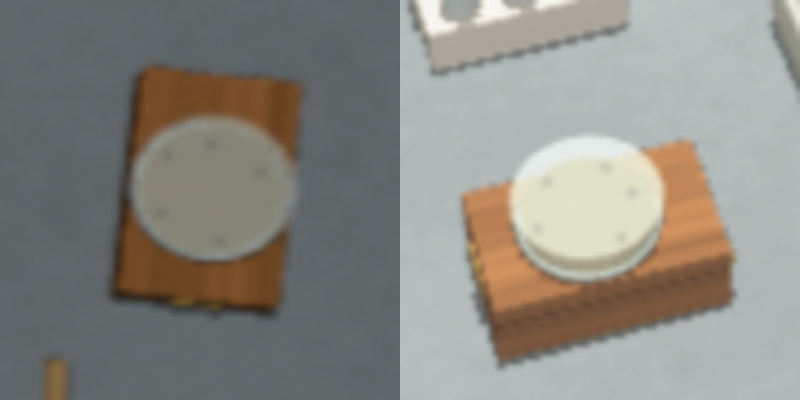

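The dish is centred at about (.449,-.168) with a fitted diameter near 60 mm, and the block is within about 1–2 mm of the plate centre. Next is the dish.

```bash
python3 - <<'E'
from act import *
pick((.4489,-.168),45,.0365,.082,.2,.2)
place((.6876,.1082),45,.0425,.2,.076,.2)
bot.move_l([.62,-.25,.25],velocity=.3); rep("clear")
from see import *
T,S=eyes.get_image("top"),eyes.get_image("side")
cv2.imwrite("pics/top4.png",T);cv2.imwrite("pics/side4.png",S)
a,b=T[130:330,80:430],S[120:380,200:480]
cv2.imwrite("pics/c5.png",np.vstack([cv2.resize(a,(525,300)),cv2.resize(b,(525,300))]))
for cam,im,b in(("top",T,(375,255,430,330)),("side",S,(255,295,335,370))):
    c=hsv(im,(3,110,30),(22,255,255),b);print("box",cam,rect(cam,c,.034),cv2.approxPolyDP(c[:,None],2.5,True)[:,0].tolist())
for cam,im,s in(("top",T,(143,220)),("side",S,(275,160))):
    for t in(15,25,40): print("tray floor",cam,rect(cam,fill(im,s,t),.004))
for cam,im,b in(("top",T,(90,160,200,280)),("side",S,(215,120,335,200))):
    c=hsv(im,(95,50,10),(130,255,255),b);print("rim",cam,rect(cam,c,.022),cv2.approxPolyDP(c[:,None],2.5,True)[:,0].tolist())
E
```

```text
at grasp t33.3 tcp [ 0.4492 -0.1681  0.037 ] F [0.3 0.5 0.6] w 0.0819
closed t33.8 tcp [ 0.449  -0.168   0.0366] F [-0.5 -0.4  0.8] w 0.0588
lifted t34.5 tcp [ 0.4489 -0.1681  0.0666] F [-0.6  0.2 -0.6] w 0.0593
above t39.2 tcp [0.6877 0.1082 0.0457] F [ 0.9 -0.5  0.5] w 0.0594
touch dz=0.0000 t40.9 tcp [0.6877 0.1083 0.0427] F [ 0.1 -0.2  2.6] w 0.0593
open t41.8 tcp [0.6876 0.1082 0.0425] F [ 0.6 -0.6 -0.9] w 0.0758
clear t44.6 tcp [ 0.6205 -0.2477  0.2499] F [-0.3 -0.4  0.1] w 0.0760
box top (array([ 0.45  , -0.1672]), array([60. , 97.8]), 89.3) [[385, 269], [411, 272], [407, 316], [380, 313]]
box side (array([ 0.4492, -0.1811]), array([79.1, 96.5]), 88.9) [[314, 317], [323, 340], [323, 352], [273, 364], [265, 329]]
tray floor top (array([0.5562, 0.3949]), array([182.3, 158.8]), 5.8)
tray floor top (array([0.5572, 0.395 ]), array([184.9, 159.7]), 5.7)
tray floor top (array([0.5566, 0.3949]), array([186.8, 160.7]), 5.6)
tray floor side (array([0.5556, 0.4019]), array([181.4, 135.9]), 5.7)
tray floor side (array([0.5557, 0.4029]), array([182.5, 139.6]), 5.6)
tray floor side (array([0.5558, 0.4031]), array([184.6, 142. ]), 5.6)
rim top (array([0.5554, 0.3931]), array([206.5, 182.8]), 5.6) [[186, 173], [182, 264], [98, 264], [105, 173]]
rim side (array([0.5544, 0.3911]), array([204.2, 182. ]), 5.5) [[325, 165], [246, 185], [226, 146], [299, 130]]
```

View pics/c5.png

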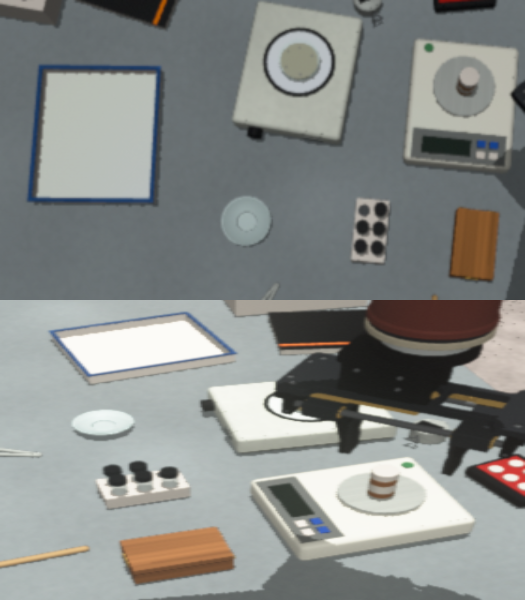

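Dish is on the light base plate, with the vial, rack and watch glass in place. I'll check the side-view box corners and the IK, then do the box.

```bash
python3 - <<'E'
from act import *
from see import *
print(np.round(cast("side",[(265,329),(314,317),(323,340)],.034),4),"top",np.round(cast("top",[[385, 269], [411, 272], [407, 316], [380, 313]],.034),4))
for xy,d in(((.4513,-.168),179.3),((.556,.394),185.6),((.5,0),181)):
    for z in(.2,.006):print(xy,d,z,kinematics.solve_ik([*xy,z],q(d)))
T=cv2.imread("pics/top4.png")
for t in(12,20):print("dish",ell("top",fill(T,(279,171),t),.056))
E
```

```text
[[ 0.4064 -0.1426]
 [ 0.4967 -0.1432]
 [ 0.4969 -0.1969]] top [[ 0.4974 -0.1404]
 [ 0.4969 -0.1959]
 [ 0.4032 -0.1945]
 [ 0.4035 -0.1377]]
(0.4513, -0.168) 179.3 0.2 [ 1.16512793  0.06592726 -0.91938424  1.8551204   0.05529049  1.24692491
  1.78775987]
(0.4513, -0.168) 179.3 0.006 [ 1.06631205  0.37101926 -0.90126839  2.05150824  0.37497802  0.88865127
  1.51492966]
(0.556, 0.394) 185.6 0.2 [ 0.01776356  0.64026897 -1.08773691  1.36674689  0.56124315  1.46134408
  0.62615331]
(0.556, 0.394) 185.6 0.006 [ 0.02126797  0.85153393 -1.05982279  1.54669528  0.77685904  1.21118869
  0.49099692]
(0.5, 0) 181 0.2 [ 0.87554626  0.14004808 -1.0257287   1.81324013  0.12579288  1.25772414
  1.40351107]
(0.5, 0) 181 0.006 [ 0.74311711  0.43603671 -0.95886054  2.00753483  0.44833501  0.92321925
  1.13699847]
dish (array([0.6841, 0.1075]), array([49. , 53.9]))
dish (array([0.6826, 0.1068]), array([54.8, 55.8]))
```

```bash
python3 - <<'E'
from act import *
pick((.4508,-.168),179.3,.006,.085,.2,.2)
place((.556,.394),185.6,.010,.2,.078,.2)
bot.move_l([.5,.15,.3],velocity=.25)
bot.move_l([.62,-.3,.3],velocity=.3); rep("clear")
from see import *
T,S=eyes.get_image("top"),eyes.get_image("side")
cv2.imwrite("pics/top5.png",T);cv2.imwrite("pics/side5.png",S)
a,b=T[130:330,80:430],S[120:380,200:480]
cv2.imwrite("pics/c6.png",np.vstack([cv2.resize(a,(525,300),interpolation=2),cv2.resize(b,(525,300),interpolation=2)]))
E
```

```text
at grasp t49.4 tcp [ 0.4511 -0.1681  0.0064] F [-0.2  0.7 -0.2] w 0.0853
closed t49.9 tcp [ 0.4508 -0.168   0.006 ] F [0.2 0.3 1.6] w 0.0599
lifted t50.6 tcp [ 0.4507 -0.1682  0.0361] F [-0.1 -0.8 -1.7] w 0.0597
above t56.7 tcp [0.5561 0.3941 0.0132] F [ 0.5  0.  -1.1] w 0.0600
touch dz=0.0000 t58.5 tcp [0.5561 0.3941 0.0102] F [ 0.5 -1.9  2. ] w 0.0599
open t59.3 tcp [0.556 0.394 0.01 ] F [-0.   0.1 -0.6] w 0.0780
clear t64.0 tcp [ 0.6202 -0.2983  0.3004] F [ 0.4  0.3 -0.6] w 0.0779
```

View pics/c6.png

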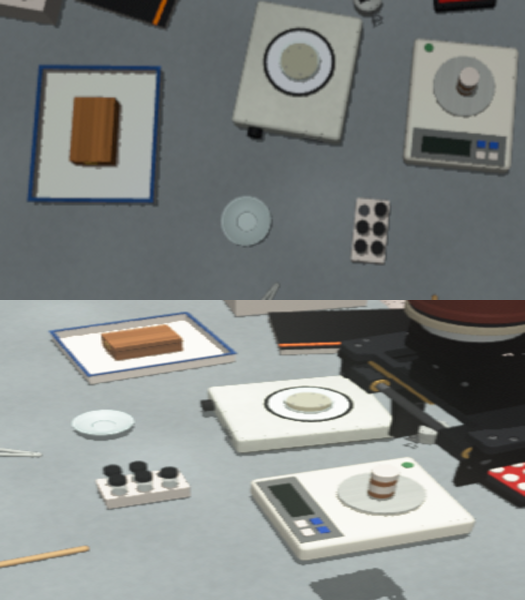

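All four pieces are on their places in the view. Final numeric check against the fixed places, and of the bystanders against the first image.

```bash
python3 - <<'E'
from see import *
R=lambda n:cv2.imread(f"pics/{n}.png")
T,S,T0=R("top5"),R("side5"),R("top0")
print("box top",rect("top",hsv(T,(3,90,30),(22,255,255),(90,160,200,280)),.038),"side",rect("side",hsv(S,(3,90,30),(22,255,255),(215,120,335,200)),.038))
# cream dish
a=cv2.cvtColor(T,cv2.COLOR_BGR2HSV);b=cv2.cvtColor(S,cv2.COLOR_BGR2HSV);print(a[171,265:297:3].tolist(),b[212,345:385:4].tolist())
for z in(.045,.056):
    for s in(22,26): print("dish",z,s,ell("top",hsv(T,(15,s,30),(45,255,255),(262,155,297,190)),z),ell("side",hsv(S,(15,s+4,30),(45,255,255),(340,190,392,232)),z))
print("cap",[ell("top",fill(T,(391,184),t),.1) for t in(15,22)])
print("glass",ell("top",fill(T0,(279,171),30),.04))
d=cv2.absdiff(T,T0).max(2);print("rack diff",d[262:306,312:343].max(),"watch",d[258:297,225:263].max())
def dark(i): return hsv(i,(0,0,0),(180,255,60),(312,260,343,308)).mean(0)
crop=np.hstack([cv2.resize(S[190:310,310:450],(490,420),interpolation=2),cv2.resize(T[150:200,240:310],(308,220),interpolation=2)[:,:].repeat(2,0)[:420]])
cv2.imwrite("pics/c7.png",crop)
E
```

```text
box top (array([0.5545, 0.3888]), array([97.8, 65.6]), 5.8) side (array([0.552 , 0.3672]), array([103. ,  97.7]), 5.5)
[[97, 13, 175], [34, 32, 135], [32, 34, 134], [32, 34, 134], [32, 33, 133], [32, 33, 133], [33, 34, 135], [32, 32, 134], [32, 33, 133], [71, 15, 140], [103, 13, 179]] [[60, 1, 251], [45, 2, 252], [49, 16, 175], [26, 43, 165], [29, 35, 192], [30, 30, 207], [29, 34, 197], [26, 44, 162], [51, 8, 226], [45, 2, 252]]
dish 0.045 22 (array([0.6879, 0.1086]), array([51.6, 53.6])) (array([0.6857, 0.1039]), array([50.4, 52.5]))
dish 0.045 26 (array([0.688 , 0.1084]), array([51. , 52.8])) (array([0.6836, 0.1003]), array([42.5, 48.5]))
dish 0.056 22 (array([0.6844, 0.1076]), array([51.2, 53.1])) (array([0.6806, 0.0917]), array([49.7, 51.8]))
dish 0.056 26 (array([0.6845, 0.1074]), array([50.6, 52.4])) (array([0.6786, 0.0881]), array([41.9, 47.8]))
cap [(array([ 0.6744, -0.1344]), array([23.2, 24. ])), (array([ 0.6745, -0.1347]), array([24. , 26.1]))]
glass (array([0.6884, 0.1092]), array([90.2, 90.8]))
rack diff 18 watch 17
```

View pics/c7.png

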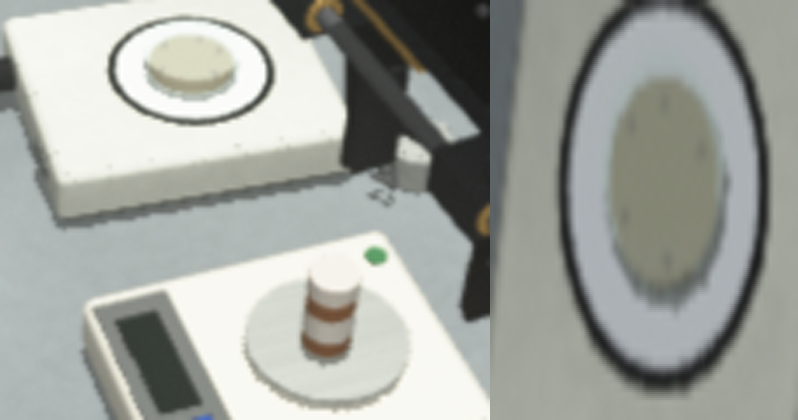

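```bash
python3 - <<'E'
from act import *
bot.hold(.3); rep(); bot.job_done()
E
```

```text
t64.4 tcp [ 0.62   -0.2999  0.3001] F [-0.9  0.2  0. ] w 0.0785
the job is handed in; nothing more can be done
```

The stack is taken apart and all four pieces are on their places. I handed the job in at 64 s of the 141 s allowed. Each piece was lifted and carried level, then lowered in 0.5 mm steps until the wrist force showed contact, and only then released.

| Piece | Place | Last check |
|---|---|---|
| Vial | Balance pan | About 1 mm from the pan centre, standing upright |
| Staining block | Black plate of the round stage | About 1 mm off in the top view, 2 mm in the side view; checked just after placing, not again at the end |
| Petri dish | Glass plate of the light base | About 1–4 mm off in the top view, depending on the height assumed |
| Slide box | White tray | About 2 mm from the tray centre after allowing for the side faces in view; aligned with the tray to about 0.2° |

- **Bystanders:** The rack and watch glass look unmoved between the first and last top images. No wrist force I read went above about 5 N.
- **Readings that disagreed:** The side-view values for the dish (5–23 mm off) and the box (about 27 mm off) did not match the top view. The front faces of the pieces merge into their outlines from that angle, so I relied on the top view and the pictures.
- **Tray centre:** The two views disagreed on the tray centre by about 2 mm at the rim, and by up to about 9 mm at the partly hidden floor. I used (0.556, 0.394).

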